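# Put the tabletop grill back together and press its ignition knob

## Task

The tabletop grill has been washed: first slide its steel drip tray into the slot in the grill's front until the tray's lip is flush against the front. Then fit the black knob on the D-shaped shaft of the control panel, flat to flat and pushed fully on, and press it down against its spring as for lighting, finishing while still gripping it and holding it pressed right in. Leave the green-capped spice jar and the salt shaker where they are.

Things in the scene. Friction and masses are not known exactly. Their poses are not given: they have to be found in the camera images.
- grill: Fixed steel tabletop grill, 200 (x) x 260 (y) x 52 mm high; origin mid-underside; tray slot in its front (-x) face left of the middle, black control panel (54 mm high) along its right (-y) side, dark ribbed griddle (to 62 mm) on the rest.
- slot_mouth (a point): Middle of the tray slot's mouth, on the grill's front face at worktop height (z=0), at x -100, y +45 mm from the grill's origin. +x points into the slot, z up. The slot is 115 mm wide, 28 mm high, 120 mm deep, with no floor: the tray slides in on the worktop itself.
- tray: Loose steel drip tray, 0.2 to 0.42 kg. Origin: middle of the pan's underside; +x towards the nose that enters the slot. Pan 100 (x) x 110 (y) x 14 mm, nose corners bevelled 12 mm. At its rear (x -50 to -56 mm) a lip plate 126 mm wide, 26 mm high stops against the grill's front; behind it a handle points to -x.
- tray_lip (a point): Point on the tray, on the lip plate's face that meets the grill, mid-width, at the underside (x = -50 mm of the tray); axes as the tray's. With the tray home it coincides with slot_mouth.
- tray_handle (a point): Middle of the tray's black handle, 86 mm behind the tray's origin (36 mm behind tray_lip) and 32 mm up; axes as the tray's. A bar 46 mm long (x), 16 mm wide (y: pinch across this), 14 to 42 mm above the worktop.
- knob: Loose black cooker knob, 50 to 85 g, standing upright, bore down. Origin mid-underside; +x towards the white pointer line. Skirt 45 mm across, 20 mm high; on it a bar grip 42 mm long (x), 16 mm wide (y: pinch across this), 20 to 47 mm up. D-bore 17 mm across, 16 mm deep, its flat 4.5 mm from the axis on the +x (pointer) side.
- shaft_tip (a point): Top centre of the upright brass D-shaft on the panel, 80 mm above the worktop, 26 mm above the panel. +x points out of its flat: the knob fits when its +x points the same way (within 0.15 rad). 14 mm across, flat 3.5 mm from the axis, top 4 mm tapered; stiff to turn (0.3 N m). Knob fully on: tip meets the bore's end, 16 mm above the knob's underside.
- stem (a joint): How far the shaft is pushed down into the panel: 0 m out, 0.008 m fully in. A spring resists: about 4 N to start, 10 N fully in; let go, it comes back out.
- spice_jar_1: Small glass spice jar with green cap, 46 mm across, 106 mm high, origin at the middle of its underside. Bystander.
- mill_2: Glass salt shaker with grey top, 44 mm across, 90 mm high, origin at the middle of its underside. Bystander.
Mind the look-alikes: they are no part of the job. Of the things that look like the knob, the middle-sized one is meant.

How it is judged (in metres and radians):
On the way, in this order (a step that is already met when the one before it is completed fails the run):
1. the drip tray is home in the slot, its lip against the grill's front (x of tray_lip in the frame of slot_mouth between -0.004 and 0.004 m and y of tray_lip in the frame of slot_mouth between -0.006 and 0.006 m and height (world z) of tray_lip below 0.006 m and angle between the x axis of tray and the x axis of slot_mouth, either way round below 0.08 rad), for 0.2 s.
2. the knob is fully on the D-shaft, flat to flat (z of shaft_tip in the frame of knob above 0.0135 m and horizontal distance between knob and shaft_tip below 0.004 m and angle between the x axis of knob and the x axis of shaft_tip, either way round below 0.3 rad and angle between knob's own z axis and vertical below 0.12 rad), for 0.2 s.
At the end, for the whole second after the job is handed in: The tray's lip is within 4 mm of the grill's front, the tray straight in the slot and on the worktop; the knob is on the shaft flat to flat with the tip within 2.5 mm of the end of its bore; the robot's fingers still hold it and keep the shaft pressed in by more than 5 of its 8 mm (all of step 1 and all of step 2 and value of joint stem above 0.005 m and contact force between the fingers and knob above 2 N); the arm keeps its last pose, push and grip.
It fails at once if the green-capped spice jar is moved by more than 25 mm or knocked over (distance of spice_jar_1 from where it was at the start of the episode above 0.025 m or angle between spice_jar_1's own z axis and vertical above 0.4 rad).
It fails at once if the salt shaker is moved by more than 25 mm or knocked over (distance of mill_2 from where it was at the start of the episode above 0.025 m or angle between mill_2's own z axis and vertical above 0.4 rad).
It also fails if it takes over 64 s, if anything falls off the work surface, if the arm or the gripper's body presses on something with over 40 N, if the wrist force passes 120 N, or if a joint passes its speed limit or range.

## Robot

A 6-joint arm with a two-finger parallel gripper is mounted at the origin on a cart in front of the work surface, level with it; the furniture and walls round the work are solid. World frame = base frame: x ahead of the robot, y to its left, z up, the work surface at z = 0. Lengths are in mm, angles in rad, forces in N, time in s.
With the tool pointing down it reaches from about 325 to 750 mm from the base axis. Payload 7.6 kg.
Tool frame: the origin (TCP) lies at the very end of the fingers, on their centre line; the grasp point (between the pads) lies 19 mm behind it; z points along the fingers, y is the line along which they close (so a half turn about z gives the same grasp; the last joint's range is limited). The gripper opens to 85 mm and grips with 20 to 120 N. Pads are 22 mm wide; open, the fingers measure 114 mm over their backs; the gripper's body (76 mm by 85 mm) begins 54 mm behind the grasp point. The pads swing forward as they close: fully open they stand 13 mm farther back than shut.
Start: joints at [1.085, 0.052, 1.401, -0, 1.689, -0.07], TCP at [212.045, 480.294, 231.323] pointing down, gripper open.
Joint ranges: [-2.9, 2.9], [-0.91, 2.17], [0.12, 2.37], [-1.06, 4.2], [0.26, 2.73], [-2.93, 2.93]. Speed limits (rad/s): [2.57, 2.57, 3.01, 3.14, 3.14, 3.14].

## Interface

Orientations are given as a 3x3 rotation matrix whose columns are the frame's x, y, z axes.
In Python, from bench import bot, imaging, workorder gives the robot as it stands.
- The arm moves only by the shell command python3 -m creep 'ROWS'. ROWS is JSON, a list of rows, each a list of 7 numbers: the shift along the tool's x, y, z in m, then the turn, a rotation vector about the tool's x, y, z in rad, then the closure, from 0 (fully open) to 1 (shut). In form: [[tx, ty, tz, rx, ry, rz, fingers], ...]. A call has exactly 10 rows; each row is the pose to reach, as a shift and turn from the pose commanded when the call began, along the tool's axes at that moment; what a row does not reach only later rows make up. A row lasts 1/8 s, in which the tool goes at most 62.5 mm and 10.7 degrees, less where a joint would pass 70% of its speed; a pose out of reach is approached as far as the arm can. A call with a gripper value outside its range is refused whole. The fingers move at their own pace and stop on an object; the grip force is fixed at half the most. Time passes only in rows, so rows that repeat a pose let the fingers close, or fill a call up. It gives the time, the measured TCP pose, the force, the opening and the grip force at its end, in the units of the state.
- bot.get_state(): the state, without advancing time (a new reading comes with each control period).
- imaging.read_camera(name): name is "scene" or "top" or "wrist"; returns a dict with "color" (400x640x3 uint8, red, green, blue), "fov_y" (degrees; the focal length in pixels is half the picture's height over the tangent of half this angle, whatever the lens; pixels are square), "cx", "cy" (the principal point, pixels), "rvec" (rotation vector, rad) and "tvec" (3), from world to camera coordinates, as OpenCV has them. Camera axes: x right, y down, z forward; pixel columns grow to the right and rows downward; lengths in mm; the calibration is good to about 2 mm. A picture is of the moment at which its call begins. There is no depth.
- workorder.close_job(): hands the job in; it is judged then, once.
The state is a dict: "clock": time; "q": joint angles; "joint_vel": joint speeds; "effort": joint torques, N m; "tcp_pos": TCP position; "orientation": TCP orientation; "wrist_force": force on the tool from outside, world axes, zero at the start; "wrist_torque": the same for the moment, N m; "finger_gap": finger opening in mm; "grasp_force": force on a finger pad.
Only numpy, scipy, OpenCV 4.12 (cv2) and the standard library are available. Lean on these libraries where they do the work, as an engineer would, in place of code of your own. Each camera call takes 0.05 s, during which the arm holds its last target. There are 200 camera calls.

## Working session

There is one attempt and no reset: what is moved stays moved. The work goes in short steps, Python scripts to look and compute and a shell command to move; the robot and the scene stay as the last step left them, time stands still between calls to the robot, and variables do not carry over. Pictures are saved under pics/ and viewed, at most 10 in all, crops included, and the job is handed in when it is done.

```bash
ls; mkdir -p pics; python3 - <<'E'
from bench import bot, imaging
import cv2,numpy as np
print(bot.get_state())
for n in ("scene","top"):
    r=imaging.read_camera(n); print(n,{k:v for k,v in r.items() if k!="color"})
    cv2.imwrite(f"pics/{n}0.png",r["color"][:,:,::-1])
E
```

```text
pics
{'clock': 0.0, 'q': array([ 1.08467556e+00,  5.28154493e-02,  1.40175990e+00,  3.09430634e-06,
        1.68860123e+00, -7.03345747e-02]), 'joint_vel': array([ 9.49649306e-04,  3.56740521e-04,  5.25796021e-05,  8.30152014e-04,
       -1.80344945e-03, -7.28171316e-04]), 'effort': array([ 1.85325276e-03, -3.81682205e+01, -3.60176754e+01,  5.13372640e-06,
        6.54446907e-03,  1.13593009e-05]), 'tcp_pos': array([211.90079565, 479.9947544 , 230.46583006]), 'orientation': array([[-9.14799156e-01,  4.03908347e-01, -7.42724094e-04],
       [ 4.03909014e-01,  9.14798093e-01, -1.39899108e-03],
       [ 1.14378412e-04, -1.57978881e-03, -9.99998746e-01]]), 'wrist_force': array([-0.01389968, -0.1888686 ,  0.02458131]), 'wrist_torque': array([-0.0190954 , -0.02265209,  0.03397409]), 'grasp_force': 0.0, 'finger_gap': 85.5199663548711}
scene {'fov_y': 42.1462808400179, 'cx': 329.42496890588774, 'cy': 196.82727039818374, 'rvec': array([ 2.08091059, -0.59015784,  0.3463014 ]), 'tvec': array([-504.05889812,  205.12233833, 1295.80340028])}
top {'fov_y': 52.51590323498411, 'cx': 322.12579796902054, 'cy': 196.65053843850453, 'rvec': array([ 2.17813339, -2.13966806,  0.13279269]), 'tvec': array([ -30.21136301,  574.77901485, 1129.68939788])}
```

View pics/top0.png

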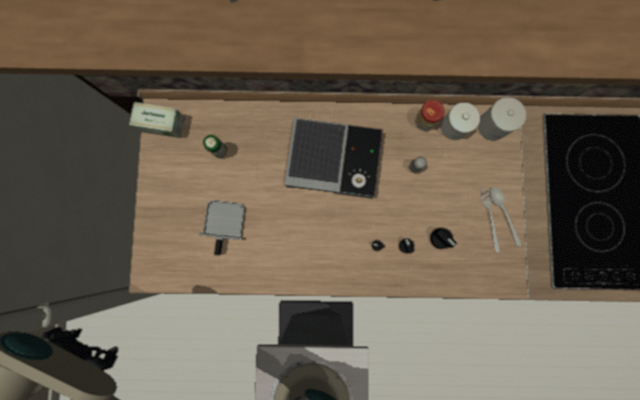

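View pics/scene0.png

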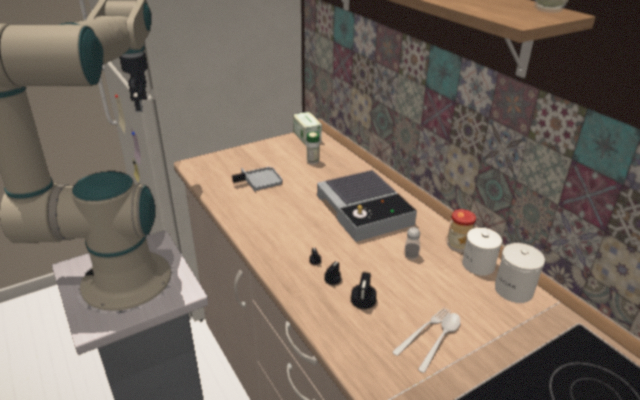

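The top picture shows the tray at about (224,220), with its handle at (219,247), and the grill at (333,158). The shaft is at about (358,180), the green-capped jar at (214,146) and the shaker at (418,165). There are three knob look-alikes, all black: small (377,245), middle (407,245) and large (442,238). The middle-sized one (407,245) fits the task, and I'll confirm it in a crop.

```bash
cat > h.py <<'E'
from bench import bot, imaging
import cv2,numpy as np
def cam(n):
    r=imaging.read_camera(n); f=200/np.tan(np.radians(r["fov_y"]/2))
    r["K"]=np.array([[f,0,r["cx"]],[0,f,r["cy"]],[0,0,1]]); r["R"]=cv2.Rodrigues(r["rvec"])[0]; return r
def cast(r,uv,z):
    "pixels -> points on plane z (mm)"
    uv=np.atleast_2d(np.asarray(uv,float)); d=np.c_[uv,np.ones(len(uv))]@np.linalg.inv(r["K"]).T@r["R"]
    c=-r["R"].T@r["tvec"]; return c+d*((z-c[2])/d[:,2])[:,None]
def proj(r,p): return cv2.projectPoints(np.atleast_2d(np.asarray(p,float)),r["rvec"],r["tvec"],r["K"],None)[0][:,0]
def tri(r1,p1,r2,p2):
    P=[r["K"]@np.c_[r["R"],r["tvec"]] for r in (r1,r2)]
    X=cv2.triangulatePoints(P[0],P[1],np.array(p1,float).reshape(2,1),np.array(p2,float).reshape(2,1)); return (X[:3]/X[3]).ravel()
def save(r,name,box=None,k=1):
    im=r["color"][:,:,::-1]
    if box: x0,y0,x1,y1=box; im=im[y0:y1,x0:x1]
    cv2.imwrite("pics/"+name,cv2.resize(im,None,fx=k,fy=k,interpolation=cv2.INTER_CUBIC))
def blobs(mask,box,amin=10):
    x0,y0,x1,y1=box; m=np.zeros(mask.shape,np.uint8); m[y0:y1,x0:x1]=mask[y0:y1,x0:x1]
    cs,_=cv2.findContours(m,cv2.RETR_EXTERNAL,cv2.CHAIN_APPROX_NONE)
    return sorted([c for c in cs if cv2.contourArea(c)>=amin],key=cv2.contourArea,reverse=True)
E
python3 - <<'E'
from h import *
t=cam("top"); im=t["color"].astype(int)
save(t,"crop1.png",(195,110,461,262),3)
V=im.max(2); S=V-im.min(2)
dark=V<60
for b,z in (((365,225,462,260),10),((205,235,232,262),32),((280,110,390,205),54)):
    for c in blobs(dark,b):
        (x,y),(w,h),a=cv2.minAreaRect(c); print("dark",b,(round(x,1),round(y,1)),(round(w,1),round(h,1)),a,cast(t,(x,y),z).round(1))
grey=(S<28)&(V>90)
for c in blobs(grey,(195,190,255,245),100):
    ap=cv2.approxPolyDP(c,2,True)[:,0]; print("tray",cv2.minAreaRect(c),ap.tolist(),cast(t,ap,14).round(0).tolist())
for p,z in (((214,142),106),((220,150),0),((418,165),45),((358,180),80)): print(p,cast(t,p,z).round(0))
E
```

```text
dark (365, 225, 462, 260) (442.0, 237.6) (20.4, 23.7) 78.69007110595703 [[ 464.9 -369.9   10. ]]
dark (365, 225, 462, 260) (406.0, 245.5) (14.0, 13.0) 0.0 [[ 440.3 -265.2   10. ]]
dark (365, 225, 462, 260) (377.5, 245.0) (8.0, 11.0) 90.0 [[ 440.2 -182.7   10. ]]
dark (205, 235, 232, 262) (218.5, 246.9) (6.1, 14.6) 8.130102157592773 [[426.9 271.3  32. ]]
dark (280, 110, 390, 205) (316.4, 150.5) (47.1, 55.8) 7.765166282653809 [[705.7  -1.3  54. ]]
dark (280, 110, 390, 205) (361.1, 161.4) (34.6, 68.4) 6.911226749420166 [[ 676.2 -129.4   54. ]]
tray ((222.2095947265625, 220.2589111328125), (43.28715896606445, 38.57634353637695), 6.009006023406982) [[208, 202], [203, 231], [199, 234], [214, 236], [216, 239], [242, 239], [239, 237], [243, 205], [214, 200]] [[556.0, 313.0, 14.0], [472.0, 323.0, 14.0], [463.0, 334.0, 14.0], [458.0, 290.0, 14.0], [449.0, 284.0, 14.0], [450.0, 209.0, 14.0], [456.0, 218.0, 14.0], [549.0, 210.0, 14.0], [562.0, 296.0, 14.0]]
(214, 142) [[712. 279. 106.]]
(220, 150) [[715. 289.   0.]]
(418, 165) [[ 671. -294.   45.]]
(358, 180) [[ 618. -119.   80.]]
```

View pics/crop1.png

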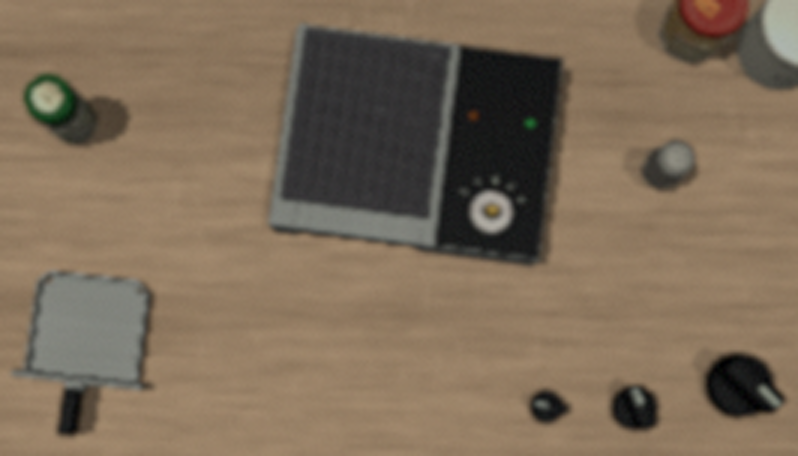

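The crop confirms three look-alikes: small (377,245) about 30 mm, middle (406,245) about 14 px or roughly 42–45 mm, and large (442,238) about 65 mm. The middle one at (406,245) matches the 45 mm skirt and has a white pointer. The grill and tray are both yawed by about -0.12 rad.

```bash
cat >> h.py <<'E'
def rel(p,yaw=None,s=None):
    "shift (m) and turn about z from measured pose to world TCP p (mm), tool y axis at world angle yaw (mod pi), tool down"
    s=s or bot.get_state(); R=s["orientation"]; d=R.T@(np.asarray(p,float)-s["tcp_pos"])/1000
    out=[d.round(4).tolist()]
    # tilt correction + yaw
    cur=np.arctan2(R[1,1],R[0,1]); dy=0 if yaw is None else (yaw-cur+np.pi/2)%np.pi-np.pi/2
    a=cur+dy; T=np.array([[np.sin(a),np.cos(a),0],[-np.cos(a),np.sin(a),0],[0,0,-1]]); 
    out.append(cv2.Rodrigues(R.T@T)[0].ravel().round(4).tolist()); return out
E
python3 - <<'E'
from h import *
t=cam("top"); w=cam("wrist"); s=bot.get_state()
C=-w["R"].T@w["tvec"]; Rt=s["orientation"]
print("wrist fov",w["fov_y"],"cam in tool",(Rt.T@(C-s["tcp_pos"])).round(1),"axes in tool\n",(Rt.T@w["R"].T).round(3))
g=[(195+x/3,110+y/3) for x,y in ((271,228),(540,262),(560,60),(303,28))]
P=cast(t,g,52); print(P.round(0).tolist(), np.linalg.norm(np.diff(P,axis=0),axis=1))
print("grill yaw",[np.arctan2(*(-(v)[:2]*[1,-1])[::1]) for v in (P[0]-P[1],P[3]-P[2])],"x dirs",[np.arctan2(v[1],v[0]) for v in (P[3]-P[0],P[2]-P[1])])
print(rel([400,270,260],np.pi/2-.12))
E
```

```text
wrist fov 61.42982743395061 cam in tool [  72.4   -0.3 -142.5] axes in tool
 [[ 0.    -0.958 -0.287]
 [ 1.     0.     0.   ]
 [ 0.    -0.287  0.958]]
[[602.0, 85.0, 52.0], [574.0, -170.0, 52.0], [770.0, -189.0, 52.0], [798.0, 60.0, 52.0]] [256.22634351 197.29244894 249.81184076]
grill yaw [np.float64(-0.10891276927996227), np.float64(-0.1092886488662021)] x dirs [np.float64(-0.1284972733299593), np.float64(-0.09599435446974885)]
[[-0.2569, -0.1164, -0.029], [-1.5537, 0.2314, -0.0001]]
```

```bash
sed -i 's/T=np.array.*$/T=np.array([[-np.sin(a),np.cos(a),0],[np.cos(a),np.sin(a),0],[0,0,-1]])/' h.py; python3 -c "
from h import *
print(rel([430,200,260],np.pi/2-.12))"
```

```text
[[-0.3126, -0.1683, -0.029], [-0.0007, -0.0001, -0.2957]]
```

```bash
python3 -m creep '[[-0.045,-0.024,-0.004,0,0,-0.04,0],[-0.09,-0.048,-0.008,0,0,-0.08,0],[-0.135,-0.072,-0.012,0,0,-0.12,0],[-0.18,-0.096,-0.016,0,0,-0.17,0],[-0.225,-0.12,-0.02,0,0,-0.21,0],[-0.27,-0.145,-0.025,0,0,-0.25,0],[-0.313,-0.168,-0.029,0,0,-0.296,0],[-0.313,-0.168,-0.029,0,0,-0.296,0],[-0.313,-0.168,-0.029,0,0,-0.296,0],[-0.313,-0.168,-0.029,0,0,-0.296,0]]'
python3 - <<'E'
from h import *
w=cam("wrist"); save(w,"w1.png"); np.save("w1.npy",w,allow_pickle=True)
E
```

```text
clock: 1.5
tcp_pos: [429.9, 201.1, 260.2]
orientation: [[-0.993, 0.118, -0.0], [0.118, 0.993, 0.0], [0.0, 0.0, -1.0]]
wrist_force: [-0.6, 0.2, 0.7]
finger_gap: 85.5
grasp_force: 0.0
```

View pics/w1.png

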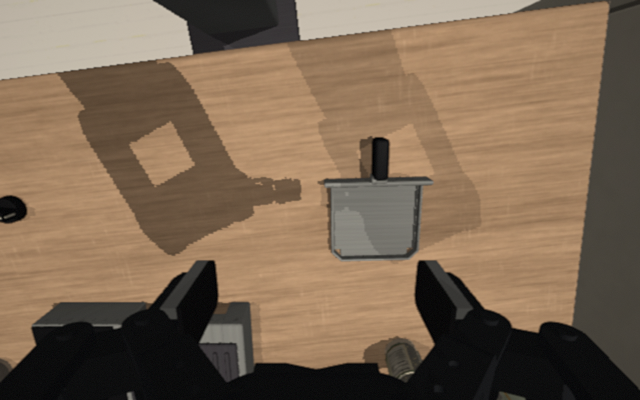

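The wrist view has world +x pointing down and +y to the right. It shows the tray at (375,220) with its lip at row 182 from col 323 to 431, and its handle at (380,158), nearly parallel to the tool. The grill front is at about row 305, partly behind the fingers. One detour gives a clear view of the grill front, shaft and knob.

```bash
python3 -m creep '[[-0.01,-0.05,0,0,0,0,0],[-0.02,-0.1,0,0,0,0,0],[-0.03,-0.15,0,0,0,0,0],[-0.04,-0.2,0,0,0,0,0],[-0.05,-0.25,0,0,0,0,0],[-0.08,-0.27,0,0,0,0,0],[-0.1,-0.27,0,0,0,0,0],[-0.1,-0.27,0,0,0,0,0],[-0.1,-0.27,0,0,0,0,0],[-0.1,-0.27,0,0,0,0,0]]'
python3 - <<'E'
from h import *
w=cam("wrist"); save(w,"w2.png"); np.save("w2.npy",w,allow_pickle=True)
w1=np.load("w1.npy",allow_pickle=True).item(); im=w1["color"].astype(int); V=im.max(2); S=V-im.min(2)
c=blobs(V<55,(360,125,400,182))[0]; x,y=c[:,0,0],c[:,0,1]
for r in range(136,182,6): print(r,x[abs(y-r)<=1].min(),x[abs(y-r)<=1].max(),end=" | ")
print()
c=blobs((S<35)&(V>80),(310,165,445,270),300)[0]; ap=cv2.approxPolyDP(c,2,True)[:,0]; print(ap.tolist())
for z in (14,26): print(z,cast(w1,ap,z)[:,:2].round(0).tolist())
E
```

```text
clock: 2.8
tcp_pos: [497.1, -79.2, 260.6]
orientation: [[-0.993, 0.119, 0.0], [0.119, 0.993, -0.0], [-0.0, 0.0, -1.0]]
wrist_force: [-0.0, -0.7, -0.5]
finger_gap: 85.4
grasp_force: 0.0Traceback (most recent call last):
  File "<stdin>", line 5, in <module>
    return umr_minimum(a, axis, None, out, keepdims, initial, where)
ValueError: zero-size array to reduction operation minimum which has no identity
```

View pics/w2.png

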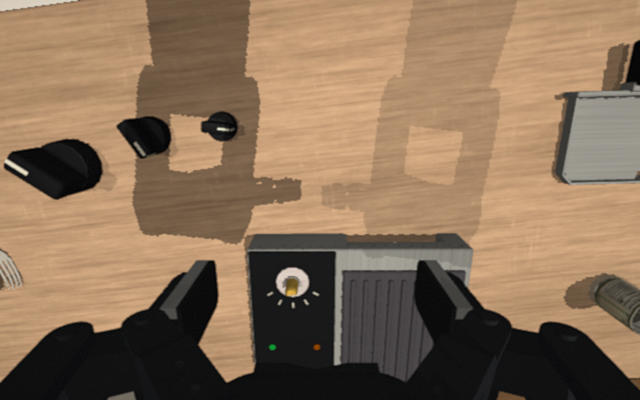

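The picture shows the grill front at rows 236–248, cols 248–470. The slot is at about cols 345–437, the shaft tip at (292,288) and the middle knob at (148,137) with its pointer towards (130,150).

```bash
python3 - <<'E'
from h import *
w=np.load("w2.npy",allow_pickle=True).item(); im=w["color"][:,:,::-1]
a=cv2.resize(im[228:318,240:480],None,fx=3.3,fy=3.3,interpolation=cv2.INTER_CUBIC)
b=cv2.resize(im[108:166,110:180],None,fx=5,fy=5,interpolation=cv2.INTER_CUBIC)
w1=np.load("w1.npy",allow_pickle=True).item()["color"][:,:,::-1]
c=cv2.resize(w1[130:270,315:440],None,fx=2,fy=2,interpolation=cv2.INTER_CUBIC)
o=np.zeros((a.shape[0]+max(b.shape[0],c.shape[0]),792,3),np.uint8)
o[:a.shape[0],:a.shape[1]]=a; o[a.shape[0]:a.shape[0]+b.shape[0],:b.shape[1]]=b; o[a.shape[0]:a.shape[0]+c.shape[0],400:400+c.shape[1]]=c
cv2.imwrite("pics/comp2.png",o); print(a.shape,b.shape,c.shape)
W1=np.load("w1.npy",allow_pickle=True).item(); im=W1["color"].astype(int); V=im.max(2); S=V-im.min(2)
m=np.zeros(V.shape,np.uint8); m[125:182,360:400]=(V<55)[125:182,360:400]
for r in range(134,182,5):
    k=np.flatnonzero(m[r]); print(r,k.min() if len(k) else None,k.max() if len(k) else None,end=" | ")
print()
c=blobs((S<35)&(V>80),(310,165,445,270),300)[0]; ap=cv2.approxPolyDP(c,2,True)[:,0]; print(ap.tolist())
for z in (14,26): print(z,cast(W1,ap,z)[:,:2].round(0).tolist())
E
```

```text
(297, 792, 3) (290, 350, 3) (280, 250, 3)
134 None None | 139 373 385 | 144 372 388 | 149 372 388 | 154 372 387 | 159 372 387 | 164 372 387 | 169 372 387 | 174 371 387 | 179 360 399 | 
[[323, 181], [325, 187], [331, 189], [330, 248], [340, 260], [408, 259], [417, 251], [422, 186], [432, 184], [432, 180], [388, 182], [372, 179], [371, 182], [351, 183]]
14 [[448.0, 207.0], [456.0, 209.0], [459.0, 215.0], [535.0, 206.0], [553.0, 217.0], [562.0, 303.0], [552.0, 315.0], [468.0, 323.0], [467.0, 335.0], [462.0, 335.0], [458.0, 283.0], [453.0, 265.0], [456.0, 263.0], [455.0, 240.0]]
26 [[445.0, 207.0], [453.0, 209.0], [456.0, 215.0], [529.0, 206.0], [547.0, 217.0], [555.0, 300.0], [546.0, 311.0], [465.0, 320.0], [464.0, 331.0], [459.0, 331.0], [455.0, 281.0], [450.0, 263.0], [453.0, 262.0], [452.0, 239.0]]
```

View pics/comp2.png

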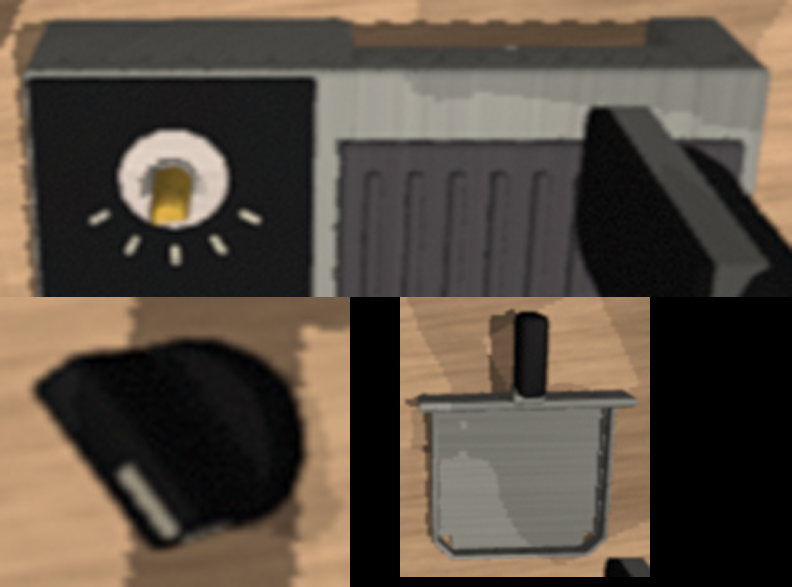

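The composite shows the slot opening between crop x 350 and 648 on the front face's lower edge, the brass D-shaft with its flat apparently towards the bottom (+x), and the knob's white line running down and right. Next I compute the slot, tray and handle poses.

```bash
python3 - <<'E'
from h import *
w=np.load("w2.npy",allow_pickle=True).item(); w1=np.load("w1.npy",allow_pickle=True).item()
q=lambda x,y:(240+x/3.3-.35,228+y/3.3-.35)
B=cast(w,[q(45,20),q(715,18)],0); T=cast(w,[q(22,76),q(768,69)],52); SL=cast(w,[q(351,21),q(648,20)],0)
for n,P in (("bottom",B),("top",T),("slot",SL)):
    d=P[1]-P[0]; print(n,P[:,:2].round(1).tolist(),np.linalg.norm(d).round(1),"yaw",np.arctan2(-d[0],d[1]).round(4),"mid",P.mean(0).round(1))
u=(T[1]-T[0])/np.linalg.norm(T[1]-T[0]); print("slot from T: ",(T.mean(0)+45*u).round(1)," from B",(B.mean(0)+45*u).round(1))
print("shaft tip",cast(w,q(170,205),80).round(1))
L=cast(w1,[(323,181),(432,180)],26); print("lip",L.round(1).tolist(), "N",cast(w1,[(340,260),(408,259)],14).mean(0))
H=cast(w1,[(372,140),(387,140),(372,174),(387,174),(379.7,157.5)],42); print("handle",H[:,:2].round(1).tolist())
im=w["color"].astype(int);
for c in blobs((im.min(2)>110),(125,130,160,166),4): print("knob white",cv2.minAreaRect(c),[cast(w,p,47)[0,:2].round(1).tolist() for p in cv2.boxPoints(cv2.minAreaRect(c))])
print(rel([424,272,100],np.pi/2-.115))
E
```

```text
bottom [[577.4, -170.3], [607.4, 89.0]] 261.1 yaw -0.1153 mid [592.4 -40.6   0. ]
top [[577.2, -169.0], [605.0, 86.5]] 257.0 yaw -0.1083 mid [591.1 -41.2  52. ]
slot [[591.9, -51.9], [605.2, 63.1]] 115.8 yaw -0.1148 mid [598.5   5.6   0. ]
slot from T:  [596.    3.5  52. ]  from B [597.3   4.1   0. ]
shaft tip [[ 616.6 -121.    80. ]]
lip [[445.4, 207.0, 26.0], [458.9, 331.2, 26.0]] N [557.32197101 259.87187473  14.        ]
handle [[403.6, 263.7], [405.4, 279.4], [440.2, 261.1], [442.1, 277.3], [423.1, 270.6]]
knob white ((130.0, 153.0), (10.0, 24.0), 0.0) [[465.6, -281.4], [440.9, -274.3], [442.1, -263.9], [466.8, -270.8]]
knob white ((139.0800018310547, 148.4399871826172), (13.600000381469727, 1.2000000476837158), 53.13010025024414) [[444.4, -265.0], [443.8, -263.8], [456.0, -258.4], [456.6, -259.6]]
[[0.1145, 0.3402, 0.1606], [0.0, 0.0006, -0.0041]]
```

```bash
python3 -m creep '[[0.016,0.049,0,0,0,0,0],[0.032,0.098,0,0,0,0,0],[0.048,0.147,0,0,0,0,0],[0.064,0.196,0,0,0,0,0],[0.08,0.245,0,0,0,0,0],[0.096,0.294,0.02,0,0,0,0],[0.116,0.34,0.06,0,0,-0.002,0],[0.117,0.34,0.11,0,0,-0.002,0],[0.117,0.34,0.15,0,0,-0.002,0],[0.117,0.34,0.16,0,0,-0.002,0]]'
python3 - <<'E'
from h import *
print(rel([421.5,271.5,12],np.pi/2-.113))
w=cam("wrist"); np.save("w3.npy",w,allow_pickle=True)
im=w["color"]; V=im.max(2)
save(w,"w3.png")
E
```

```text
clock: 4.1
tcp_pos: [420.4, 271.1, 98.0]
orientation: [[-0.993, 0.117, -0.004], [0.117, 0.993, -0.002], [0.004, -0.003, -1.0]]
wrist_force: [-0.3, -0.2, 0.3]
finger_gap: 85.3
grasp_force: 0.0
[[-0.0014, 0.0007, 0.0859], [-0.0026, -0.0038, -0.0042]]
```

View pics/w3.png

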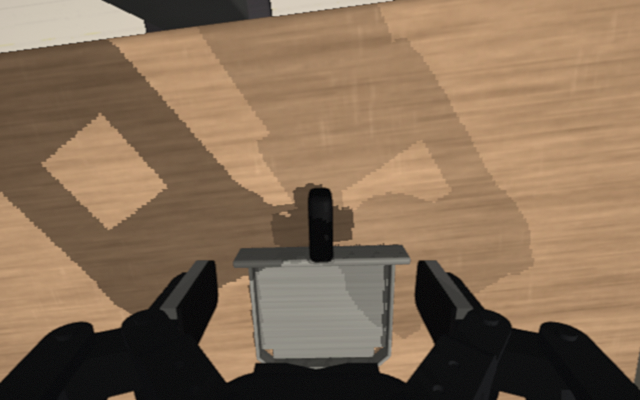

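The handle at (320,222) is centred between the open fingers (215 and 417), so I descend and grip.

```bash
python3 -m creep '[[-0.001,0.001,0.03,0,0,-0.004,0],[-0.001,0.001,0.06,0,0,-0.004,0],[-0.001,0.001,0.08,0,0,-0.004,0],[-0.001,0.001,0.085,0,0,-0.004,0],[-0.001,0.001,0.085,0,0,-0.004,0.5],[-0.001,0.001,0.085,0,0,-0.004,1],[-0.001,0.001,0.085,0,0,-0.004,1],[-0.001,0.001,0.085,0,0,-0.004,1],[-0.001,0.001,0.085,0,0,-0.004,1],[-0.001,0.001,0.085,0,0,-0.004,1]]'
python3 - <<'E'
from h import *
s=bot.get_state(); print(s["tcp_pos"],s["finger_gap"],s["grasp_force"],s["wrist_force"])
u=np.array([np.cos(-.113),np.sin(-.113),0]); slot=np.array([598,4.7,0])
for d in (60,30,0): print(d,rel(slot-(36+100+d)*u+[0,0,12.5],np.pi/2-.113))
E
```

```text
clock: 5.4
tcp_pos: [423.5, 272.9, 16.0]
orientation: [[-0.994, 0.114, 0.001], [0.114, 0.994, 0.001], [-0.001, 0.001, -1.0]]
wrist_force: [-1.4, -0.5, 5.7]
finger_gap: 14.9
grasp_force: 60.1
[423.47153863 272.85242439  15.95733026] 14.899681560838316 60.115073919296265 [-1.41818676 -0.4728249   5.72007203]
60 [[-0.0079, -0.2468, 0.0033], [0.0008, 0.0008, -0.0009]]
30 [[-0.0379, -0.2467, 0.0033], [0.0008, 0.0008, -0.0009]]
0 [[-0.0679, -0.2467, 0.0033], [0.0008, 0.0008, -0.0009]]
```

```bash
python3 -m creep '[[-0.001,-0.02,0,0,0,0,1],[-0.002,-0.055,0,0,0,0,1],[-0.003,-0.09,0,0,0,0,1],[-0.004,-0.125,0,0,0,0,1],[-0.005,-0.16,0,0,0,0,1],[-0.006,-0.195,0,0,0,0,1],[-0.008,-0.225,0,0,0,0,1],[-0.008,-0.247,0,0,0,0,1],[-0.008,-0.247,0,0,0,0,1],[-0.008,-0.247,0,0,0,0,1]]'
python3 - <<'E'
from h import *
w=cam("wrist"); np.save("w4.npy",w,allow_pickle=True); save(w,"w4.png")
u=np.array([np.cos(-.113),np.sin(-.113),0]); slot=np.array([598,4.7,0])
print(rel(slot-(36+60+100)*u+[0,0,12.5],np.pi/2-.113))
E
```

```text
clock: 6.65
tcp_pos: [403.3, 24.5, 15.9]
orientation: [[-0.993, 0.115, 0.001], [0.115, 0.993, -0.002], [-0.002, -0.002, -1.0]]
wrist_force: [-0.7, -4.6, 6.5]
finger_gap: 14.6
grasp_force: 60.3
[[0.0003, 0.0022, 0.0034], [-0.0018, 0.0017, -0.0024]]
```

View pics/w4.png

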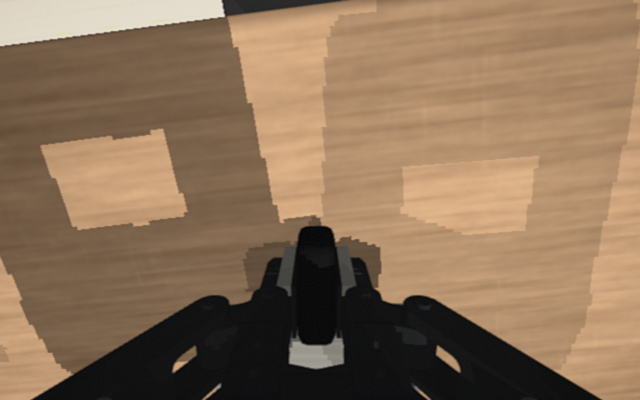

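The wrist view is blocked by the gripper, so I insert under force feedback, starting with the nose about 40 mm into the slot.

```bash
python3 -m creep '[[-0.01,0.002,0,0,0,-0.002,1],[-0.025,0.002,0,0,0,-0.002,1],[-0.04,0.002,0,0,0,-0.002,1],[-0.05,0.002,0,0,0,-0.002,1],[-0.06,0.002,0,0,0,-0.002,1],[-0.07,0.002,0,0,0,-0.002,1],[-0.08,0.002,0,0,0,-0.002,1],[-0.09,0.002,0,0,0,-0.002,1],[-0.1,0.002,0,0,0,-0.002,1],[-0.1,0.002,0,0,0,-0.002,1]]'
python3 - <<'E'
from h import *
s=bot.get_state(); print(s["wrist_force"],s["wrist_torque"])
t=cam("top"); np.save("t5.npy",t,allow_pickle=True); save(t,"t5.png",(270,110,400,250),4)
u=np.array([np.cos(-.113),np.sin(-.113),0]); slot=np.array([598,4.7,0])
print(rel(slot-36*u+[0,0,12.5],np.pi/2-.113))
E
```

```text
clock: 7.95
tcp_pos: [503.1, 16.1, 15.9]
orientation: [[-0.994, 0.112, 0.001], [0.112, 0.994, -0.0], [-0.001, -0.0, -1.0]]
wrist_force: [1.1, 0.2, 4.8]
finger_gap: 15.0
grasp_force: 60.3
[1.10655697 0.23999548 4.78758219] [ 0.05771763 -0.27798112  0.03298163]
[[-0.0596, -0.0007, 0.0035], [-0.0001, 0.0017, 0.0008]]
```

View pics/t5.png

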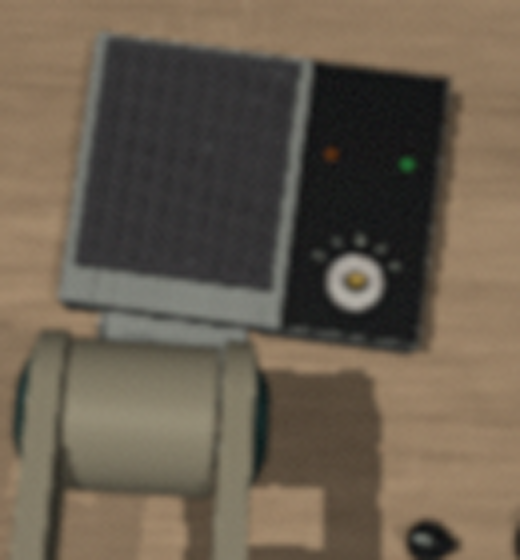

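The tray nose is under the grill front with no side force. Next I push it home.

```bash
python3 -m creep '[[-0.01,-0.0005,0,0,0,0,1],[-0.02,-0.0005,0,0,0,0,1],[-0.03,-0.0005,0,0,0,0,1],[-0.04,-0.0005,0,0,0,0,1],[-0.048,-0.0005,0,0,0,0,1],[-0.053,-0.0005,0,0,0,0,1],[-0.056,-0.0005,0,0,0,0,1],[-0.058,-0.0005,0,0,0,0,1],[-0.06,-0.0005,0,0,0,0,1],[-0.06,-0.0005,0,0,0,0,1]]'
python3 -c "
from h import *
s=bot.get_state(); print(s['wrist_force'],s['wrist_torque'],s['tcp_pos'])"
```

```text
clock: 9.25
tcp_pos: [560.2, 9.7, 16.0]
orientation: [[-0.994, 0.112, -0.005], [0.112, 0.994, 0.001], [0.005, 0.001, -1.0]]
wrist_force: [-14.9, 4.6, 15.6]
finger_gap: 14.7
grasp_force: 61.7
[-14.86542167   4.63251754  15.55106465] [ 0.54345296  1.92227038 -0.39026564] [560.15774276   9.70124148  16.03831295]
```

```bash
python3 -m creep '[[-0.001,0,0,0,0,0,1],[-0.002,0,0,0,0,0,1],[-0.002,0,0,0,0,0,1],[-0.002,0,0,0,0,0,1],[-0.002,0,0,0,0,0,1],[-0.002,0,0,0,0,0,1],[-0.002,0,0,0,0,0,1],[-0.002,0,0,0,0,0,1],[-0.0015,0,0,0,0,0,1],[-0.001,0,0,0,0,0,1]]'
python3 -c "
from h import *
s=bot.get_state(); print(s['wrist_force'],s['wrist_torque'],s['tcp_pos'])"
```

```text
clock: 10.5
tcp_pos: [560.2, 9.7, 15.9]
orientation: [[-0.994, 0.112, -0.007], [0.112, 0.994, 0.001], [0.007, 0.0, -1.0]]
wrist_force: [-17.6, 3.6, 17.7]
finger_gap: 14.9
grasp_force: 62.1
[-17.56895135   3.61901235  17.74164683] [ 0.54761135  2.41984014 -0.1101038 ] [560.18729799   9.68402406  15.94919696]
```

The tray has stalled against the front: more push moved nothing. I release it and rise.

```bash
python3 -m creep '[[0.001,0,0,0,0,0,0.4],[0.001,0,0,0,0,0,0],[0.001,0,0,0,0,0,0],[0.001,0,0,0,0,0,0],[0.001,0,-0.02,0,0,0,0],[0.001,0,-0.06,0,0,0,0],[0.001,0,-0.11,0,0,0,0],[0.001,0,-0.16,0,0,0,0],[0.001,0,-0.2,0,0,0,0],[0.001,0,-0.2,0,0,0,0]]'
python3 - <<'E'
from h import *
# hover so that camera (72mm to robot side, tilt 0.29) looks at shaft: TCP ~ over it, high
print(rel([560,-110,230],np.pi/2-.113), rel([430,-262,200],np.pi/2+.3))
E
```

```text
clock: 11.75
tcp_pos: [563.7, 9.6, 219.6]
orientation: [[-0.994, 0.112, 0.008], [0.112, 0.994, -0.0], [-0.008, 0.001, -1.0]]
wrist_force: [0.8, 0.2, -0.2]
finger_gap: 85.2
grasp_force: 0.0
[[-0.0098, -0.1193, -0.0104], [0.0005, 0.0077, 0.0012]] [[0.1027, -0.2848, 0.0186], [-0.0011, 0.0077, -0.4118]]
```

```bash
python3 -m creep '[[-0.01,-0.03,0,0,0.008,0,0],[-0.02,-0.06,0,0,0.008,0,0],[-0.03,-0.09,0.01,0,0.008,0,0],[-0.04,-0.11,0.03,0,0.008,0,0],[-0.05,-0.125,0.05,0,0.008,0,0],[-0.052,-0.131,0.07,0,0.008,0,0],[-0.052,-0.131,0.08,0,0.008,0,0],[-0.052,-0.131,0.08,0,0.008,0,0],[-0.052,-0.131,0.08,0,0.008,0,0],[-0.052,-0.131,0.08,0,0.008,0,0]]'
python3 - <<'E'
from h import *
w=cam("wrist"); np.save("w6.npy",w,allow_pickle=True)
im=w["color"].astype(int); b=(im[:,:,0]-im[:,:,2]>45)&(im[:,:,0]>90)
P=proj(w,[[616.6,-121,80],[616.6,-121,54]]); print(P)
cx,cy=P[0].round().astype(int)
for c in blobs(b,(cx-40,cy-40,cx+40,cy+40)):
    print(cv2.contourArea(c),cv2.minAreaRect(c),cv2.approxPolyDP(c,1.2,True)[:,0].tolist())
k=im[cy-30:cy+30,cx-25:cx+25]
np.save("k.npy",k)
# brightness along rows inside the shaft
print(im[cy-24:cy+26:2,cx-20:cx+21:2,0])
E
```

```text
clock: 13.0
tcp_pos: [599.6, -126.0, 136.4]
orientation: [[-0.994, 0.111, -0.006], [0.111, 0.994, 0.001], [0.006, -0.0, -1.0]]
wrist_force: [-0.1, -0.6, -0.3]
finger_gap: 85.4
grasp_force: 0.0
[[327.28412631 246.55748692]
 [326.11006812 231.77936225]]
413.0 ((325.5, 243.5), (25.0, 19.0), 90.0) [[319, 233], [316, 238], [317, 256], [334, 255], [335, 243], [333, 235], [326, 231]]
[[146 145 142 159 250 226 140 143 143 143 143 143 152 152 165 145 141 141
  142 114  36]
 [142 141 141 138 228 230 140 141 141 143 141 143 174 177 172 143 140 141
  140 142 110]
 [150 140 141 136 221 250 157 139 136 134 140 173 148 138 139 139 140 139
  140 139 138]
 [185 145 141 140 157 171 124  96  93  93  98 114 134 141 142 140 141 141
  140 141 142]
 [187 181 163 142 138 105  92 102 109 114 109 101  95 107 139 141 141 140
  140 140 141]
 [184 159 147 142 112  99 111 118 120 120 120 119 112  99 120 142 141 140
  141 141 141]
 [170 154 135 130 101 110 118 119 120 120 119 119 118 111 101 130 134 134
  134 134 134]
 [135 134 134 120 102 115 118 119 120 119 120 118 119 116 104 122 134 132
  132 133 131]
 [138 13
[... 805 characters left out ...]
5 248 245 243 244 244 244 245 244 246 246 246 245 246 246 183
   68  36  43]
 [ 41  55 173 255 248 245 246 245 245 245 241 241 242 244 247 215 107  39
   39  41  42]
 [ 47  44  40  95 173 232 255 255 255 255 247 239 237 186 145  66  36  40
   42  41  42]
 [ 45  45  44  43  39  38  51 100 156 165 133  83  52  38  42  43  41  42
   42  42  42]
 [ 45  46  45  45  46  46  46  44  42  42  43  44  46  46  49  48  42  42
   42  40  41]
 [ 54  44  45  46  44  47  46  48  47  46  47  45  46  46  48  49  42  39
   73  47  40]
 [138  41  45  47  44  47  47  45  46  47  47  47  46  47  47  49  42  51
  217 171  41]
 [ 66  42  46  46  45  46  48  45  45  50  43  46  46  47  49  42  43  39
  161 247 101]]
```

```bash
python3 - <<'E'
from h import *
w=np.load("w6.npy",allow_pickle=True).item(); im=w["color"].astype(float)
sat=im[:,:,0]-im[:,:,2]
# bottom edge of brass per column (subpixel threshold crossing of saturation)
pts=[]
for x in range(318,334):
    col=sat[244:264,x]; h=col[:6].mean()/2; i=np.flatnonzero(col<h)[0]; pts.append((x,244+i-1+(col[i-1]-h)/(col[i-1]-col[i])))
pts=np.array(pts); print(pts[:,1].round(1).tolist())
E=cast(w,pts,80)[:,:2]; 
p=np.polyfit(E[2:-2,1],E[2:-2,0],1); print("flat normal yaw",np.arctan(-p[0]).round(3),"edge mid",E.mean(0).round(1))
for r in range(234,258,2):
    row=sat[r]; k=np.flatnonzero(row[300:350]>row[320:331].mean()/2)+300; q=cast(w,[(k.min()-.5,r),(k.max()+.5,r)],80); print(r,k.min(),k.max(),q[:,:2].round(1).tolist(),(q[1,1]-q[0,1]).round(1))
print(sat[228:260,325].round().tolist()); print(im[228:260,325,0].tolist())
E
```

```text
[256.3, 256.3, 256.3, 256.3, 256.2, 256.1, 256.1, 256.0, 255.7, 255.6, 255.5, 255.4, 255.3, 255.3, 255.3, 255.2]
flat normal yaw 0.002 edge mid [ 622.9 -122.8]
234 318 332 [[607.3, -126.3], [608.4, -116.8]] 9.5
236 317 333 [[608.6, -127.1], [609.8, -116.3]] 10.7
238 316 334 [[609.9, -127.9], [611.2, -115.8]] 12.0
240 316 334 [[611.3, -128.0], [612.6, -116.0]] 12.1
242 316 335 [[612.6, -128.2], [614.0, -115.5]] 12.7
244 316 335 [[614.0, -128.3], [615.4, -115.6]] 12.7
246 316 335 [[615.4, -128.5], [616.8, -115.7]] 12.8
248 316 335 [[616.8, -128.6], [618.2, -115.9]] 12.8
250 316 335 [[618.2, -128.8], [619.6, -116.0]] 12.8
252 316 335 [[619.5, -128.9], [621.0, -116.1]] 12.8
254 317 335 [[621.0, -128.5], [622.4, -116.2]] 12.2
256 307 342 [[621.7, -135.0], [624.3, -111.9]] 23.2
[10.0, 6.0, 15.0, 53.0, 77.0, 80.0, 78.0, 78.0, 77.0, 76.0, 77.0, 77.0, 79.0, 78.0, 79.0, 81.0, 83.0, 85.0, 87.0, 89.0, 92.0, 92.0, 93.0, 92.0, 92.0, 91.0, 88.0, 63.0, 45.0, 17.0, 18.0, 17.0]
[105.0, 93.0, 102.0, 114.0, 119.0, 120.0, 120.0, 120.0, 120.0, 119.0, 119.0, 120.0, 121.0, 121.0, 122.0, 125.0, 127.0, 129.0, 132.0, 137.0, 140.0, 141.0, 140.0, 140.0, 139.0, 136.0, 134.0, 156.0, 222.0, 245.0, 244.0, 245.0]
```

```bash
python3 - <<'E'
from h import *
for n,c0 in (("w6.npy",(326,240)),("w2.npy",(292,283))):
    w=np.load(n,allow_pickle=True).item(); im=w["color"]; m=im.max(2)>95
    x,y=c0; c=blobs(m,(x-60,y-60,x+60,y+60),200)[0]; c=cv2.convexHull(c)
    for z in (54,56):
        P=cast(w,c[:,0],z)[:,:2]; (q,r)=cv2.minEnclosingCircle(P.astype(np.float32)); e=cv2.fitEllipse(P.astype(np.float32)); print(n,z,len(c),np.round(q,1),round(r,1),np.round(e[0],1),np.round(e[1],1))
w=np.load("w2.npy",allow_pickle=True).item(); im=w["color"].astype(float); sat=im[:,:,0]-im[:,:,2]
c=blobs((sat>45)&(im[:,:,0]>90),(280,270,305,305))[0]; print(cv2.approxPolyDP(c,1,True)[:,0].tolist()); bb=cv2.boundingRect(c); print(bb,cast(w,(bb[0]+bb[2]/2-.5,bb[1]+bb[3]-.5),80))
print(rel([425,-262,190],np.pi/2+.3))
E
```

```text
w6.npy 54 27 [ 622.  -122.5] 19.4 [ 622.  -122.4] [37.8 38.6]
w6.npy 56 27 [ 621.1 -122.4] 19.2 [ 621.2 -122.4] [37.5 38.3]
w2.npy 54 5 [ 626.5 -127.8] 105.8 [ 633.5 -128.2] [142.4 435.4]
w2.npy 56 5 [ 625.3 -127.5] 105.2 [ 632.3 -127.9] [141.6 432.9]
[[296, 280], [290, 279], [287, 282], [288, 286], [286, 289], [286, 295], [296, 294]]
(286, 279, 12, 17) [[ 623.64032316 -121.58466047   80.        ]]
[[0.1587, -0.1545, -0.0527], [0.0012, -0.0064, -0.4114]]
```

```bash
python3 -m creep '[[0.02,-0.015,-0.03,0,-0.006,0,0],[0.05,-0.035,-0.05,0,-0.006,0,0],[0.08,-0.06,-0.05,0,-0.006,0,0],[0.11,-0.085,-0.05,0,-0.006,0,0],[0.14,-0.11,-0.05,0,-0.006,0,0],[0.155,-0.135,-0.05,0,-0.006,0,0],[0.16,-0.155,-0.05,0,-0.006,0,0],[0.16,-0.155,-0.05,0,-0.006,0,0],[0.16,-0.155,-0.05,0,-0.006,0,0],[0.16,-0.155,-0.05,0,-0.006,0,0]]'
python3 - <<'E'
from h import *
w=cam("wrist"); np.save("w7.npy",w,allow_pickle=True); im=w["color"].astype(int)
c0=proj(w,[[442,-265,20]])[0].round().astype(int); x,y=c0; print(c0)
m=im.max(2)<60
for c in blobs(m,(x-60,y-60,x+60,y+60),200): print("dark",cv2.contourArea(c),cv2.minAreaRect(c),cv2.approxPolyDP(c,2,True)[:,0].tolist())
for c in blobs((im.min(2)>110),(x-45,y-45,x+45,y+45),8):
    r=cv2.minAreaRect(c); P=cast(w,cv2.boxPoints(r),47)[:,:2]; print("white",r,P.round(1).tolist())
save(w,"w7.png",(x-60,y-60,x+60,y+60),5)
E
```

```text
clock: 14.3
tcp_pos: [423.7, -261.8, 186.6]
orientation: [[-0.994, 0.111, -0.002], [0.111, 0.994, 0.0], [0.002, 0.0, -1.0]]
wrist_force: [-0.3, 1.2, 0.5]
finger_gap: 85.6
grasp_force: 0.0
[315 201]
dark 1548.0 ((313.17218017578125, 200.1065673828125), (42.18965530395508, 52.69179916381836), 5.19442892074585) [[310, 174], [296, 182], [292, 201], [300, 214], [311, 218], [320, 227], [321, 224], [313, 212], [317, 210], [326, 223], [330, 221], [329, 212], [334, 204], [334, 189], [327, 178]]
white ((314.5, 230.0), (89.0, 30.0), 0.0) [[470.9, -309.5], [442.4, -305.2], [451.1, -226.9], [479.8, -229.0]]
white ((321.5, 175.0), (38.0, 75.0), 90.0) [[392.0, -285.7], [398.9, -223.1], [431.9, -225.5], [424.7, -290.2]]
```

View pics/w7.png

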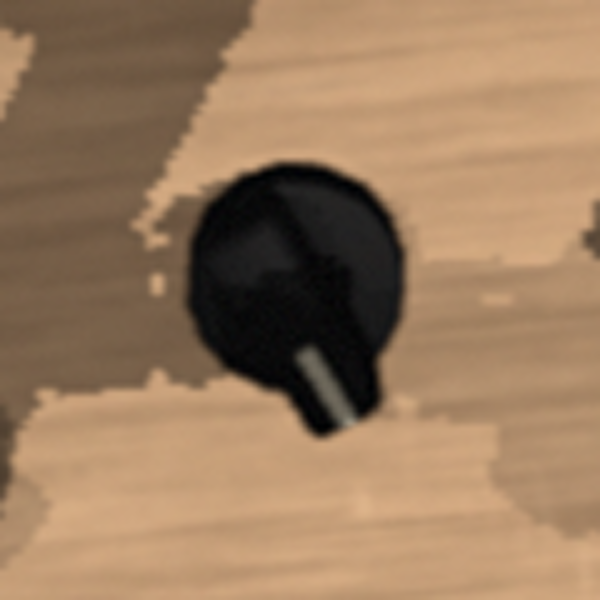

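The crop shows the middle knob's skirt centred at about (314,195) in the frame. Its white pointer line runs from (315,210.5) to (324.5,225), so the knob is turned to roughly +0.45 rad.

```bash
python3 - <<'E'
from h import *
w=np.load("w7.npy",allow_pickle=True).item()
q=lambda x,y:(255+(x+.5)/5-.5,141+(y+.5)/5-.5)
L=cast(w,[q(303,350),q(350,423),q(351,419)],47)[:,:2]; d=L[1]-L[0]; yaw=np.arctan2(d[1],d[0]); print("line",L.round(1).tolist(),np.linalg.norm(d),"yaw",yaw)
print("centre from bar tip",L[2]-21*np.array([np.cos(yaw),np.sin(yaw)]))
for z in (0,10,20):
    P=cast(w,[q(188,275),q(405,275),q(297,162)],z)[:,:2]; print("skirt z",z,P.round(1).tolist(),"mid",P[:2].mean(0))
u=cast(w,q(297,162),20)[0]; print("far (robot-side) skirt top edge + 22.5:",u+[22.5,0,0])
E
```

```text
line [[442.8, -265.0], [457.3, -258.2], [456.6, -257.9]] 16.067209554292287 yaw 0.4389106234389954
centre from bar tip [ 437.57287553 -266.8312865 ]
skirt z 0 [[439.5, -288.2], [444.3, -244.4], [418.7, -263.6]] mid [ 441.8776958 -266.2998229]
skirt z 10 [[436.8, -287.2], [441.5, -244.7], [416.7, -263.3]] mid [ 439.14238341 -265.93747813]
skirt z 20 [[434.1, -286.1], [438.7, -245.0], [414.7, -263.0]] mid [ 436.40707102 -265.57513336]
far (robot-side) skirt top edge + 22.5: [ 437.15190377 -263.03593558   20.        ]
```

```bash
python3 -c "
from h import *
print(rel([438,-266,70],np.pi/2+.44))"
```

```text
[[-0.0149, -0.0025, 0.1166], [0.0007, -0.0018, -0.5508]]
```

```bash
python3 -m creep '[[-0.005,-0.001,0.01,0,-0.002,-0.1,0],[-0.01,-0.002,0.03,0,-0.002,-0.2,0],[-0.015,-0.0025,0.05,0,-0.002,-0.3,0],[-0.015,-0.0025,0.07,0,-0.002,-0.4,0],[-0.015,-0.0025,0.09,0,-0.002,-0.5,0],[-0.015,-0.0025,0.105,0,-0.002,-0.55,0],[-0.015,-0.0025,0.115,0,-0.002,-0.55,0],[-0.015,-0.0025,0.117,0,-0.002,-0.55,0],[-0.015,-0.0025,0.117,0,-0.002,-0.55,0],[-0.015,-0.0025,0.117,0,-0.002,-0.55,0]]'
python3 -c "
from h import *
print(rel([438,-266,24],np.pi/2+.44))"
```

```text
clock: 15.6
tcp_pos: [438.1, -266.8, 70.2]
orientation: [[-0.906, -0.424, 0.001], [-0.424, 0.906, -0.0], [-0.001, -0.001, -1.0]]
wrist_force: [-1.1, -0.2, 0.4]
finger_gap: 85.3
grasp_force: 0.0
[[-0.0002, 0.0008, 0.0462], [-0.0005, 0.0009, -0.002]]
```

```bash
python3 -m creep '[[0,0.001,0.02,0,0,0,0],[0,0.001,0.035,0,0,0,0],[0,0.001,0.044,0,0,0,0],[0,0.001,0.046,0,0,0,0],[0,0.001,0.046,0,0,0,0.5],[0,0.001,0.046,0,0,0,1],[0,0.001,0.046,0,0,0,1],[0,0.001,0.046,0,0,0,1],[0,0.001,0.046,0,0,0,1],[0,0.001,0.046,0,0,0,1]]'
python3 -c "
from h import *
s=bot.get_state();print(s['wrist_force'],s['finger_gap'],s['tcp_pos'])"
```

```text
clock: 16.85
tcp_pos: [437.5, -265.8, 23.9]
orientation: [[-0.906, -0.424, 0.0], [-0.424, 0.906, 0.0], [-0.001, 0.0, -1.0]]
wrist_force: [-0.2, 0.6, 2.7]
finger_gap: 14.7
grasp_force: 61.4
[-0.17551872  0.57622074  2.73782617] 14.712153975643888 [ 437.47819286 -265.78845218   23.85941274]
```

```bash
python3 -c "
from h import *
print(rel([620.7,-122,120],np.pi/2))"
```

```text
[[-0.227, 0.0525, -0.096], [0.0002, 0.0005, 0.4382]]
```

```bash
python3 -m creep '[[0,0,-0.04,0,0,0,1],[0,0,-0.08,0,0,0.05,1],[-0.03,0.007,-0.097,0,0,0.12,1],[-0.07,0.016,-0.097,0,0,0.2,1],[-0.11,0.025,-0.097,0,0,0.28,1],[-0.15,0.035,-0.097,0,0,0.36,1],[-0.19,0.044,-0.097,0,0,0.438,1],[-0.215,0.05,-0.097,0,0,0.438,1],[-0.227,0.0525,-0.097,0,0,0.438,1],[-0.227,0.0525,-0.097,0,0,0.438,1]]'
python3 - <<'E'
from h import *
w=cam("wrist"); np.save("w8.npy",w,allow_pickle=True); s=bot.get_state(); print(rel([620.7,-122,120],np.pi/2),s["finger_gap"],s["wrist_force"])
im=w["color"].astype(int)
for c in blobs((im.min(2)>90)&(im.max(2)-im.min(2)<40),(270,220,370,399),6):
    r=cv2.minAreaRect(c); print("white",np.round(r[0],1),np.round(r[1],1),round(r[2],1))
tz=s["tcp_pos"]; print("expect pointer line px",proj(w,tz+np.array([[5,0,23],[21,0,23]])).round(1).tolist(), "skirt pts",proj(w,tz+np.array([[-22.5,0,-4],[0,-22.5,-4],[0,22.5,-4],[-22.5,0,-24]])).round(1).tolist())
m=im.max(2)
print("col profile 320 rows 200-300",m[200:300:3,320].tolist())
for r in (262,268,274,280): print(r,m[r,280:362:3].tolist())
E
```

```text
clock: 18.1
tcp_pos: [620.5, -121.8, 120.1]
orientation: [[-1.0, -0.001, -0.001], [-0.001, 1.0, 0.001], [0.001, 0.001, -1.0]]
wrist_force: [-0.7, 0.5, -1.1]
finger_gap: 14.7
grasp_force: 61.0
[[-0.0006, 0.0003, 0.0003], [0.0005, -0.0008, 0.0]] 14.685901431228297 [ 0.05650147 -0.66837363 -1.00659803]
white [285.8 270.4] [13.1 48.3] 5.6
white [346.1 270.4] [48.3 13.3] 83.9
white [316.  319.5] [33.  6.] 90.0
white [273. 236.] [3.2 7. ] 71.6
expect pointer line px [[315.9, 300.3], [315.8, 333.7]] skirt pts [[315.9, 214.7], [268.8, 259.2], [362.9, 259.3], [315.9, 202.2]]
col profile 320 rows 200-300 [254, 146, 147, 84, 23, 22, 22, 17, 55, 21, 19, 24, 20, 21, 20, 21, 20, 22, 22, 23, 20, 20, 22, 19, 23, 21, 20, 22, 22, 20, 21, 22, 20, 20]
262 [38, 106, 106, 107, 107, 35, 23, 28, 28, 27, 28, 28, 29, 21, 21, 22, 22, 21, 21, 34, 102, 102, 100, 101, 34, 30, 30, 30]
268 [75, 107, 106, 106, 104, 25, 24, 25, 29, 29, 27, 20, 22, 20, 20, 22, 21, 22, 20, 21, 98, 100, 100, 101, 77, 47, 46, 32]
274 [104, 105, 106, 107, 82, 26, 22, 22, 23, 21, 22, 22, 22, 20, 22, 21, 20, 22, 22, 23, 78, 101, 100, 100, 99, 45, 46, 48]
280 [101, 100, 101, 102, 45, 24, 21, 19, 21, 21, 22, 22, 22, 21, 21, 21, 23, 21, 21, 25, 45, 101, 100, 101, 101, 54, 30, 30]
```

```bash
python3 - <<'E'
from h import *
w=np.load("w8.npy",allow_pickle=True).item(); m=w["color"].max(2).astype(int); s=bot.get_state(); T=s["tcp_pos"]
for x in (306,316,326): print(x,m[165:225:2,x].tolist())
for r in (222,230,238): print(r,m[r,255:285].tolist(),m[r,345:378].tolist())
# near skirt edge: threshold 60 contour points, fit circle at underside plane
pts=[]
for x in range(290,344,3):
    col=m[190:240,x]; i=np.flatnonzero((col[:-1]>=55)&(col[1:]<55)); 
    if len(i): pts.append((x,190+i[0]+(col[i[0]]-55)/(col[i[0]]-col[i[0]+1])))
print(np.round(pts,1).tolist())
for z in (96.2,106,116):
    P=cast(w,pts,z)[:,:2]; A=np.c_[2*P,np.ones(len(P))]; b=(P**2).sum(1); q=np.linalg.lstsq(A,b,rcond=None)[0]; R=np.sqrt(q[2]+q[0]**2+q[1]**2)
    print(z,"near",cast(w,(316,np.interp(316,*np.array(pts).T)),z)[0,:2].round(1),"fit",q[:2].round(1),R.round(1))
E
```

```text
306 [57, 58, 58, 58, 57, 57, 57, 57, 58, 57, 57, 58, 57, 52, 226, 243, 190, 195, 200, 198, 198, 191, 155, 74, 18, 22, 21, 21, 19, 24]
316 [59, 58, 58, 58, 58, 58, 58, 58, 58, 58, 56, 56, 50, 196, 255, 254, 255, 253, 226, 157, 151, 114, 59, 17, 20, 24, 24, 24, 23, 60]
326 [60, 59, 59, 60, 57, 58, 58, 57, 58, 58, 57, 59, 57, 57, 255, 255, 253, 253, 250, 251, 251, 251, 255, 71, 21, 25, 22, 20, 25, 28]
222 [33, 32, 32, 33, 33, 32, 33, 32, 32, 33, 32, 31, 32, 31, 33, 32, 32, 32, 33, 29, 32, 33, 33, 32, 33, 33, 32, 34, 32, 29] [21, 26, 38, 49, 53, 51, 50, 51, 50, 52, 50, 52, 52, 51, 51, 51, 52, 54, 51, 53, 52, 52, 53, 52, 53, 53, 52, 52, 51, 53, 52, 53, 52]
230 [32, 33, 33, 33, 34, 32, 31, 32, 32, 32, 31, 33, 33, 33, 32, 33, 32, 31, 31, 31, 31, 30, 30, 26, 25, 21, 21, 19, 20, 20] [24, 25, 26, 24, 22, 23, 23, 31, 42, 50, 52, 52, 52, 51, 50, 51, 51, 51, 51, 51, 50, 51, 51, 51, 50, 50, 50, 51, 51, 52, 51, 52, 51]
238 [31, 32, 30, 30, 32, 31, 30, 32, 32, 30, 30, 29, 74, 152, 190, 174, 141, 118, 86, 51, 25, 16, 19, 19, 18, 22, 23, 29, 29, 31] [45, 45, 46, 47, 47, 37, 27, 22, 17, 21, 25, 38, 50, 52, 51, 50, 51, 51, 52, 50, 51, 50, 51, 50, 50, 52, 50, 51, 51, 51, 51, 51, 51]
[[290.0, 190.7], [293.0, 190.5], [296.0, 190.4], [299.0, 190.5], [302.0, 190.3], [305.0, 211.7], [308.0, 210.6], [311.0, 209.9], [314.0, 209.3], [317.0, 209.2], [320.0, 209.7], [323.0, 210.3], [326.0, 211.3], [329.0, 190.3], [332.0, 193.0], [335.0, 194.7], [338.0, 196.0], [341.0, 199.0]]
96.2 near [ 601.5 -122.2] fit [ 592.9 -122.5] 10.1
106 near [ 598.3 -122.3] fit [ 590.2 -122.5] 9.5
116 near [ 595.1 -122.3] fit [ 587.5 -122.5] 8.9
```

```bash
python3 - <<'E'
from h import *
from scipy.optimize import least_squares
w=np.load("w8.npy",allow_pickle=True).item()
K=[(305,211.7),(308,210.6),(311,209.9),(314,209.3),(317,209.2),(320,209.7),(323,210.3),(326,211.3),(347,222),(352.7,230),(356.3,238),(279,230),(275,238)]
D=[(306,192.6),(316,190.6),(326,192.2)]
for n,p,z,R in (("knob",K,96.2,22.5),("knob free",K,96.2,None),("dial",D,55,19.2),("dial w6-like",D,54,19.4)):
    P=cast(w,p,z)[:,:2]
    f=lambda v:np.hypot(*(P-v[:2]).T)-(R or v[2])
    r=least_squares(f,[621,-122,21],loss="soft_l1"); print(n,r.x.round(2),np.round(r.fun,1))
print(bot.get_state()["tcp_pos"])
E
```

```text
knob [ 624.2 -122.3   21. ] [-0.4 -0.1  0.   0.2  0.3  0.1 -0.  -0.3  0.2 -0.   0.1 -0.   0.3]
knob free [ 624.4  -122.31   22.68] [-0.4 -0.1  0.   0.2  0.3  0.1 -0.  -0.2  0.1 -0.1 -0.  -0.1  0.1]
dial [ 621.47 -121.81   21.  ] [-0.   0.1 -0. ]
dial w6-like [ 621.94 -121.8    21.  ] [-0.   0.1 -0. ]
[ 620.14976762 -122.3192216   120.27999915]
```

```bash
python3 -c "
from h import *
print(rel([616.9,-122.0,97],np.pi/2))"
```

```text
[[0.0032, 0.0003, 0.0233], [0.0005, -0.0008, 0.0]]
```

```bash
python3 -m creep '[[0.0032,0.0003,0,0,0,0,1],[0.0032,0.0003,0.002,0,0,0,1],[0.0032,0.0003,0.005,0,0,0,1],[0.0032,0.0003,0.009,0,0,0,1],[0.0032,0.0003,0.013,0,0,0,1],[0.0032,0.0003,0.016,0,0,0,1],[0.0032,0.0003,0.019,0,0,0,1],[0.0032,0.0003,0.021,0,0,0,1],[0.0032,0.0003,0.023,0,0,0,1],[0.0032,0.0003,0.023,0,0,0,1]]'
python3 -c "
from h import *
s=bot.get_state();print(s['wrist_force'],s['wrist_torque'],s['tcp_pos'],s['finger_gap'])"
```

```text
clock: 19.4
tcp_pos: [617.9, -121.6, 97.8]
orientation: [[-1.0, -0.0, 0.001], [-0.0, 1.0, 0.0], [-0.001, 0.0, -1.0]]
wrist_force: [3.1, -0.5, -1.7]
finger_gap: 14.5
grasp_force: 61.0
[ 3.07505901 -0.547663   -1.68386469] [-0.01176635 -0.6799791  -0.01920847] [ 617.8568556  -121.56600392   97.80188273] 14.547676862222657
```

There's no upward force and a small sideways contact of +3 N in x, so the bore is over the shaft. I continue down with a slight x correction.

```bash
python3 -m creep '[[-0.001,0,0,0,0,0,1],[-0.001,0,0.001,0,0,0,1],[-0.001,0,0.002,0,0,0,1],[-0.001,0,0.003,0,0,0,1],[-0.001,0,0.004,0,0,0,1],[-0.001,0,0.005,0,0,0,1],[-0.001,0,0.006,0,0,0,1],[-0.001,0,0.007,0,0,0,1],[-0.001,0,0.008,0,0,0,1],[-0.001,0,0.008,0,0,0,1]]'
python3 -c "
from h import *
s=bot.get_state();print(s['wrist_force'],s['wrist_torque'],s['tcp_pos'],s['finger_gap'])"
```

```text
clock: 20.65
tcp_pos: [618.4, -121.5, 89.5]
orientation: [[-1.0, -0.0, -0.0], [-0.0, 1.0, 0.001], [0.0, 0.001, -1.0]]
wrist_force: [0.1, -1.3, -1.4]
finger_gap: 15.1
grasp_force: 61.0
[ 0.14408229 -1.3435066  -1.4356036 ] [-0.00387964 -0.09183988  0.03596007] [ 618.35600839 -121.53366144   89.47283709] 15.09475471897647
```

```bash
python3 -m creep '[[0,0,0.001,0,0,0,1],[0,0,0.002,0,0,0,1],[0,0,0.003,0,0,0,1],[0,0,0.004,0,0,0,1],[0,0,0.005,0,0,0,1],[0,0,0.006,0,0,0,1],[0,0,0.007,0,0,0,1],[0,0,0.008,0,0,0,1],[0,0,0.009,0,0,0,1],[0,0,0.009,0,0,0,1]]'
python3 -c "
from h import *
s=bot.get_state();print(s['wrist_force'],s['wrist_torque'],s['tcp_pos'],s['finger_gap'])"
```

```text
clock: 21.9
tcp_pos: [618.6, -121.6, 81.4]
orientation: [[-1.0, -0.0, 0.001], [-0.0, 1.0, 0.0], [-0.001, 0.0, -1.0]]
wrist_force: [-3.6, 0.5, 6.8]
finger_gap: 14.9
grasp_force: 62.0
[-3.5633254   0.4636373   6.79502274] [ 0.14979645  0.60455284 -0.04950208] [ 618.56133416 -121.60989557   81.38860868] 14.913971353564815
```

```bash
python3 -m creep '[[0.0005,0,0.0005,0,0,0,1],[0.0005,0,0.001,0,0,0,1],[0.0005,0,0.0015,0,0,0,1],[0.0005,0,0.002,0,0,0,1],[0.0005,0,0.0025,0,0,0,1],[0.0005,0,0.003,0,0,0,1],[0.0005,0,0.003,0,0,0,1],[0.0005,0,0.003,0,0,0,1],[0.0005,0,0.003,0,0,0,1],[0.0005,0,0.003,0,0,0,1]]'
python3 -c "
from h import *
s=bot.get_state();print(s['wrist_force'],s['wrist_torque'],s['tcp_pos'],s['finger_gap'])"
```

```text
clock: 23.15
tcp_pos: [618.6, -121.6, 79.7]
orientation: [[-1.0, -0.0, 0.003], [-0.0, 1.0, 0.0], [-0.003, 0.0, -1.0]]
wrist_force: [-3.9, 1.5, 11.7]
finger_gap: 14.8
grasp_force: 62.8
[-3.92281868  1.45028512 11.67096446] [ 0.20350335  0.73650507 -0.00890334] [ 618.60637435 -121.60553366   79.74435575] 14.82992324929968
```

The press force of about 13 N is above the spring's 10 N and TCP z is 79.7, so the stem is on its stop. Before handing in, I check numerically that the tray stayed home.

```bash
python3 - <<'E'
from h import *
u=np.array([np.cos(-.113),np.sin(-.113),0]); v=np.array([-u[1],u[0],0])
for n,w in (("w6",np.load("w6.npy",allow_pickle=True).item()),("top",cam("top"))):
    im=w["color"].astype(int); s=np.array([597.5,5.5,0]); p=proj(w,[s-36*u+[0,0,42],s-59*u+[0,0,42],s-13*u+[0,0,42]]); print(n,"expect handle",p.round(1).tolist())
    x,y=p[0].round().astype(int)
    if not(0<x<640 and 0<y<400): continue
    k=40 if n=="w6" else 18
    for c in blobs(im.max(2)<60,(max(x-k,0),max(y-k,0),min(x+k,640),y+k),20):
        r=cv2.minAreaRect(c); print("dark",np.round(r[0],1),np.round(r[1],1),round(r[2]),cast(w,r[0],42)[0,:2].round(1),cast(w,cv2.boxPoints(r),42)[:,:2].round(0).tolist())
E
```

```text
w6 expect handle [[505.0, 132.4], [510.4, 97.6], [499.8, 165.3]]
dark [494.1 131.9] [34.7 66.4] 9 [560.5   2.1] [[580.0, -13.0], [536.0, -7.0], [542.0, 16.0], [587.0, 11.0]]
top expect handle [[311.7, 200.9], [310.6, 208.8], [312.8, 192.9]]
dark [312.5 201. ] [ 5.5 14.6] 8 [561.4   7.3] [[542.0, 18.0], [583.0, 13.0], [581.0, -3.0], [540.0, 2.0]]
```

The handle is seen at (561.4, 7.3), against (561.7, 9.6) expected when home, so the tray is still in. I hand in.

```bash
python3 -c "
from bench import bot,workorder
s=bot.get_state();print(s['wrist_force'],s['grasp_force'],s['tcp_pos'])
print(workorder.close_job())"
```

```text
[-4.09394853  2.24340954 12.48514701] 62.798380851745605 [ 618.62501719 -121.63236132   79.75441179]
the job is handed in; nothing more can be done
None
```

The job is handed in, with no verdict returned: by force and camera readings, the tray is home against the grill front, and the knob is fully on the D-shaft, still gripped and pressed to its stop (about 13 N).

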